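Put the hubbed change gear away in its sliding-cover case

TASK

Put the loose gear with the tall hub away in the wooden case. Its flat sliding cover opens towards one end only, and you cannot see which: feel gently for it with a fingertip, as forcing the cover cracks it, and slide it back; lower the gear (do not drop it) flat and hub up onto the bare rubber pad in the free compartment. Then slide the cover fully shut, and leave everything else, including the gear already stored, where it is.

Things in the scene. Friction and masses are not known exactly. Their poses are not given: they have to be found in the camera images.
- case: Wooden case screwed to the table, 100 (x) x 176 (y) x 55 mm high; origin: centre of its underside, z up. Floor and long walls 6 mm thick, end walls 38 mm high. Two compartments, 88 (x) x 76 (y) mm, 38 mm deep from floor to cover, centres at y = +40 and -40 mm, divider between. Lips along both long sides (top at 55 mm) hold the cover down and leave the middle 76 mm of the width free.
- cover: Flat plywood cover, 87 x 176 x 6 mm, ends flush with the case's. Slides along the case's y, at about 3 N, and stays put. Origin: middle of its underside, 44 mm above the case's underside; y = 0 in the case frame when shut. A stop hidden inside lets it open only towards +y or only towards -y, 160 mm; up to 2 mm of play when shut. Pressing with 10 to 20 N drags it. Cracks above 60 N.
- end_a (a point): Lower edge of the cover panel, middle of its +y end, 88 mm from the cover's origin. Each end has a rim 4 mm thick reaching 5 mm below this point, so the end face spans 39 to 50 mm above the case's underside and can be pushed. Pushed or dragged the wrong way the cover stops dead; so it does when shut again.
- end_b (a point): The same at the cover's -y end. The cover opened by 95 mm in its free direction bares the compartment it leaves first; opened by 160 mm it bares both, but for the last 6 mm of the second.
- hub_gear: The gear to put away: steel, 52 mm across, 10 mm thick, with a tall plain round hub on top, 22 mm across and 16 mm high (26 mm in all); 0.15 to 0.28 kg. Origin at the centre of its underside, z up along the hub. Lies flat on the table, hub up, at one of three places among other gears.
- pad: Thin round black rubber pad, 60 mm across, 3 mm thick, fixed on the floor in the centre of the free compartment (either of the two), under the cover. Origin at the centre of its underside, on the case's floor, 6 mm above the case's underside.
- stored_gear: Steel gear without hub, 46 mm across, 14 mm thick, lying in the other compartment; stays there. Origin at the centre of its underside.
- flat_gear: Another loose gear on the table, 52 mm across, 10 mm thick, no hub. Leave alone. Origin at the centre of its underside.
- small_gear: Another loose gear on the table, 38 mm across, 12 mm thick, with a 5 mm stub of a hub. Leave alone. Origin at the centre of its underside.
- screwdriver: Screwdriver lying on the table, leave alone.
- brush: Cleaning brush lying on the table, leave alone.
- bobbin: Aluminium bobbin, 46 mm across, 26 mm high, standing on the table, leave alone.
- oil: Small white oil bottle, 44 mm across, 110 mm high, standing on the table, leave alone.
Mind the look-alikes: they are no part of the job. What is shaped like the hub_gear but green, red or yellow is not meant.

How it is judged:
On the way, in this order (a step that is already met when the one before it is completed fails the run):
1. the cover is drawn back by at least 70 mm ((y of cover in the frame of case below -0.07 m or y of cover in the frame of case above 0.07 m)), for 0.2 s.
2. the hubbed gear lies flat on the pad, let go (horizontal distance between hub_gear and pad below 0.02 m and z of hub_gear in the frame of pad between 0 and 0.006 m and angle between hub_gear's own z axis and vertical below 0.1 rad and contact force between the fingers and hub_gear below 0.1 N and linear speed of hub_gear below 0.02 m/s), for 0.2 s.
At the end, for the whole second after the job is handed in: The hubbed gear lies at rest flat (within 0.10 rad), hub up, on the pad (centres within 20 mm, underside no more than 6 mm above the pad's underside); the cover is shut to within 4 mm and still; the stored gear is still in its compartment (horizontal distance between hub_gear and pad below 0.02 m and z of hub_gear in the frame of pad between 0 and 0.006 m and angle between hub_gear's own z axis and vertical below 0.1 rad and y of cover in the frame of case between -0.004 and 0.004 m and linear speed of hub_gear below 0.02 m/s and linear speed of cover below 0.01 m/s and horizontal distance between stored_gear and case below 0.065 m); the robot touches nothing.
It fails at once if the cover is loaded with more than 60 N (contact force between any of the fingers, the arm and cover above 60 N).
It fails at once if the hubbed gear is dropped into the case (falls free at over 0.6 m/s, a drop of some 20 mm) (linear speed of hub_gear above 0.6 m/s and contact force between the fingers and hub_gear below 0.05 N and horizontal distance between hub_gear and case below 0.12 m).
It fails at once if another thing is moved by more than 20 mm (loose gears) or 30 mm (the rest) (distance of any of flat_gear, small_gear, stored_gear from where it was at the start of the episode above 0.02 m or distance of any of screwdriver, brush, bobbin, oil from where it was at the start of the episode above 0.03 m).
It also fails if it takes over 72 s, if anything falls off the work surface, if the arm or the gripper's body presses on something with over 40 N, if the wrist force passes 120 N, or if a joint passes its speed limit or range.

ROBOT

A 6-joint arm with a two-finger parallel gripper is mounted at the origin on the work surface. World frame = base frame: x ahead of the robot, y to its left, z up, the work surface at z = 0. Lengths are in m, angles in rad, forces in N, time in s.
With the tool pointing down it reaches from about 0.25 to 0.775 m from the base axis. Payload 4 kg.
Tool frame: the origin (TCP) lies midway between the tips of the shut fingers; the grasp point (between the pads) lies 19 mm behind it; z points along the fingers, x is the direction in which the jaws open and shut, and the axes are right-handed (so a half turn about z gives the same grasp; the last joint's range is limited). The gripper opens to 94 mm and grips with 3 to 60 N. Pads are 16 mm wide; open, the fingers measure 119 mm over their backs; the gripper's body (75 mm by 177 mm) begins 78 mm behind the grasp point.
Start: joints at [1.172, 0.087, 1.371, -0, 1.684, -0.103], TCP at [0.16, 0.526, 0.206] pointing down, gripper open.
Joint ranges: [-3.1, 3.1], [-0.76, 2.03], [0.27, 2.55], [-1.08, 4.22], [0.17, 2.65], [-2.57, 2.57]. Speed limits (rad/s): [2.79, 2.79, 3.14, 3.14, 3.14, 3.14].

INTERFACE

Orientations are given as [roll, pitch, yaw] about the fixed x, y, z axes, in that order (R = Rz(yaw) Ry(pitch) Rx(roll)).
In Python, from bench import * gives the robot as it stands.
- The arm moves only by the tool send_rows, never from a script. Its argument "rows" is one flat list of numbers, 7 for each row, row after row: the shift along the world's x, y, z in mm, then the turn, a rotation vector about the world's x, y, z in degrees, then the opening, from 0 (shut) to 1 (fully open). A call has exactly 8 rows; each row shifts and turns the commanded pose from where the row before left it; what a row does not reach is not made up. A row lasts 1/8 s, in which the tool goes at most 62.5 mm and 10.7 degrees, less where a joint would pass 70% of its speed; a pose out of reach is approached as far as the arm can. A call is refused whole if a number of a shift passes 62.5 or a number of a turn 10.7, either way. A call with a gripper value outside its range is refused whole. The fingers move at their own pace and stop on an object; the grip force is fixed at half the most. Time passes only in rows, so rows that do not move let the fingers close, or fill a call up. It gives the time, the measured TCP pose, the force and the opening at its end, in the units of the state.
- get_obs(): the state, without advancing time (a new reading comes with each control period).
- snapshot(name): name is "scene" or "top" or "wrist"; returns a dict with "color" (420x560x3 uint8, red, green, blue), "intrinsics" (3x3 intrinsics, pixels), "distortion" ([k1, k2, p1, p2, k3] as OpenCV has them; the pictures are not rectified), "rvec" (rotation vector, rad) and "tvec" (3), from world to camera coordinates, as OpenCV has them; the wrist camera has in their place "T_tool_cam" (4x4, takes a point from camera to tool coordinates, whose origin is the TCP and whose axes are the tool frame's). Camera axes: x right, y down, z forward; pixel columns grow to the right and rows downward; lengths in m; the calibration is good to about 2 mm. A picture is of the moment at which its call begins: read the wrist's pose just before it. There is no depth.
- close_job(): hands the job in, once; it reports no verdict.
The state is a dict: "time": time; "joint_positions": joint angles; "qvel": joint speeds; "joint_torque": joint torques, N m; "tool_pos": TCP position; "ee_rot": TCP orientation; "wrist_force": force on the tool from outside, world axes, zero at the start; "wrist_torque": the same for the moment, N m; "width": finger opening in m.
Only numpy, scipy, OpenCV 4.12 (cv2) and the standard library are available. Lean on these libraries where they do the work, as an engineer would, in place of code of your own. Each camera call takes 0.05 s, during which the arm holds its last target.

## Working session

There is one attempt and no reset: what is moved stays moved. The work goes in short steps, Python scripts to look and compute and a tool call to move; the robot and the scene stay as the last step left them, time stands still between calls to the robot, and variables do not carry over. Pictures are saved under pics/ and viewed, and the job is handed in when it is done.

Besides the shell and the picture viewer there is one more tool, called as name(argument=value, ...) on one line, values as JSON. send_rows: Moves the arm, as the interface text tells. Its arguments: {"type":"object","properties":{"rows":{"type":"array","items":{"type":"number"}}},"required":["rows"]}

```bash
ls; mkdir -p pics; python3 - <<'E'
from bench import *
import cv2
o=get_obs();print(o)
for n in("scene","top","wrist"):
    s=snapshot(n);cv2.imwrite(f"pics/{n}0.png",s["color"][:,:,::-1])
    print(n,{k:v for k,v in s.items() if k!="color"})
E
```

```text
pics
{'time': 0.0, 'joint_positions': array([ 1.17188213e+00,  8.79227392e-02,  1.37224376e+00,  7.71849349e-07,
        1.68359748e+00, -1.03083324e-01]), 'qvel': array([-0.00133921,  0.0008504 ,  0.00059738, -0.00150607, -0.00093457,
       -0.0020844 ]), 'joint_torque': array([-3.95752677e-04, -3.40180492e+01, -3.02425575e+01,  7.15550361e-02,
        3.29805573e-02, -1.88738222e-04]), 'tool_pos': array([0.16012491, 0.52560046, 0.20432714]), 'ee_rot': array([-3.14136846e+00,  2.15971765e-03,  1.27496578e+00]), 'wrist_force': array([ 0.23970809, -0.63455239, -0.41164958]), 'wrist_torque': array([-0.00217871,  0.01958656, -0.05146119]), 'width': 0.09414128569292264}
scene {'intrinsics': array([[417.15661745,   0.        , 272.94854783],
       [  0.        , 417.15661745, 212.13654968],
       [  0.        ,   0.        ,   1.        ]]), 'distortion': array([0.03829432, 0.        , 0.        , 0.        , 0.        ]), 'rvec': array([ 2.36452153,  1.12029559, -0.31595385]), 'tvec': array([-0.40884465, -0.35184925,  1.32276607])}
top {'intrinsics': array([[525.5470024 ,   0.        
[... 237 characters left out ...]
-2.20710237,  0.05997979]), 'tvec': array([0.05507586, 0.60127656, 1.56933277])}
wrist {'intrinsics': array([[355.97080758,   0.        , 278.04292206],
       [  0.        , 355.97080758, 207.28367699],
       [  0.        ,   0.        ,   1.        ]]), 'distortion': array([-0.04636882,  0.        ,  0.        ,  0.        ,  0.        ]), 'T_tool_cam': array([[ 9.99999538e-01, -1.17432034e-04,  9.53990737e-04,
        -5.63510756e-04],
       [-1.02288252e-04,  9.73871294e-01,  2.27100624e-01,
        -6.46543200e-02],
       [-9.55733081e-04, -2.27100616e-01,  9.73870832e-01,
        -1.79005277e-01],
       [ 0.00000000e+00,  0.00000000e+00,  0.00000000e+00,
         1.00000000e+00]])}
```

View pics/scene0.png

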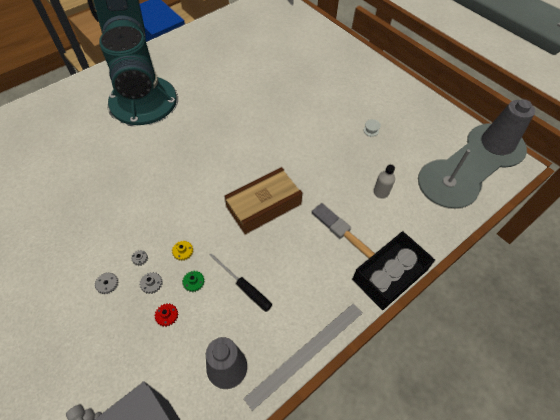

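View pics/top0.png

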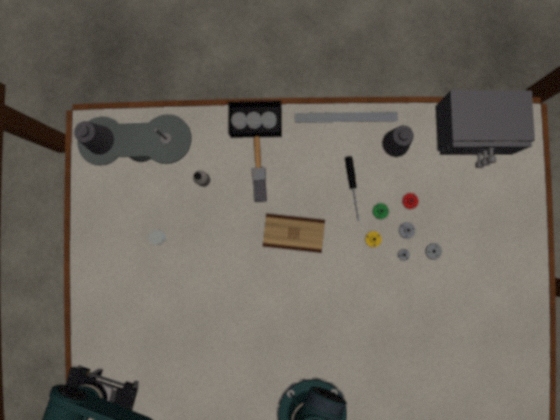

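View pics/wrist0.png

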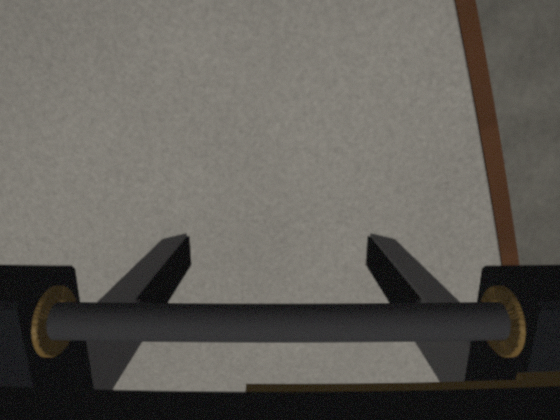

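The scene view shows the case at (263,200), grey gears at (106,283), (139,257) and (150,282), and coloured look-alikes at yellow (182,250), green (193,281) and red (166,314). The top view shows the case at (294,233) and the grey gears at (407,230), (433,251) and (403,255). Next I'll take close crops and measure.

```bash
cat > h.py <<'E'
from bench import *
import cv2, numpy as np
from scipy.spatial.transform import Rotation as R
def cam(s,o=None):
    if "rvec" in s:
        Rm=cv2.Rodrigues(s["rvec"])[0]; return Rm.T, -Rm.T@s["tvec"]
    T=s["T_tool_cam"];Rt=R.from_euler('xyz',o["ee_rot"]).as_matrix()
    return Rt@T[:3,:3], Rt@T[:3,3]+o["tool_pos"]
def ray(s,uv,z,o=None):
    uv=np.atleast_2d(np.array(uv,float))
    n=cv2.undistortPoints(uv[:,None],s["intrinsics"],s["distortion"])[:,0]
    Rc,c=cam(s,o); d=np.c_[n,np.ones(len(n))]@Rc.T
    return c+d*((z-c[2])/d[:,2])[:,None]
def proj(s,P,o=None):
    Rc,c=cam(s,o);Pc=(np.atleast_2d(P)-c)@Rc
    return cv2.projectPoints(Pc,np.zeros(3),np.zeros(3),s["intrinsics"],s["distortion"])[0][:,0]
def crop(img,x0,y0,x1,y1,k,name):
    cv2.imwrite(name,cv2.resize(img[y0:y1,x0:x1,::-1],None,fx=k,fy=k,interpolation=cv2.INTER_CUBIC))
E
python3 - <<'E'
from h import *
t=snapshot("top");s=snapshot("scene")
crop(s["color"],90,235,220,335,6,"pics/c1.png")
crop(t["color"],250,190,450,270,4,"pics/c2.png")
crop(s["color"],210,160,320,240,7,"pics/c3.png")
for n,uv,z in[("small",(403,255),.012),("g1",(407,230),.01),("g2",(433,251),.01)]:print(n,ray(t,uv,z))
for n,uv,z in[("small",(139,257),.012),("106",(106,283),.01),("150",(150,282),.01)]:print(n,ray(s,uv,z))
# wood mask
hsv=cv2.cvtColor(t["color"],cv2.COLOR_RGB2HSV)
m=((hsv[...,1]>80)&(hsv[...,0]<30)).astype(np.uint8);m[:, :250]=0;m[:,340:]=0;m[:200]=0;m[270:]=0
c=max(cv2.findContours(m,0,1)[0],key=cv2.contourArea)
b=cv2.boxPoints(cv2.minAreaRect(c));print(b)
P=ray(t,b,.053);print(P,P.mean(0),np.linalg.norm(P-np.roll(P,1,0),axis=1))
E
```

```text
small [[ 0.47552    -0.28416125  0.012     ]]
g1 [[ 0.55123623 -0.29875805  0.01      ]]
g2 [[ 0.48577987 -0.37750514  0.01      ]]
small [[ 0.47849939 -0.28586611  0.012     ]]
106 [[ 0.48803754 -0.37885275  0.01      ]]
150 [[ 0.55108336 -0.29852999  0.01      ]]
[[262.378   245.59755]
 [265.96338 213.32924]
 [324.2439  219.80486]
 [320.6585  252.07317]]
[[ 0.51106517  0.13911946  0.053     ]
 [ 0.60611755  0.12733612  0.053     ]
 [ 0.58427836 -0.04443824  0.053     ]
 [ 0.48939202 -0.03215439  0.053     ]] [0.54771328 0.04746574 0.053     ] [0.17263967 0.09577996 0.17315709 0.09567816]
```

View pics/c1.png

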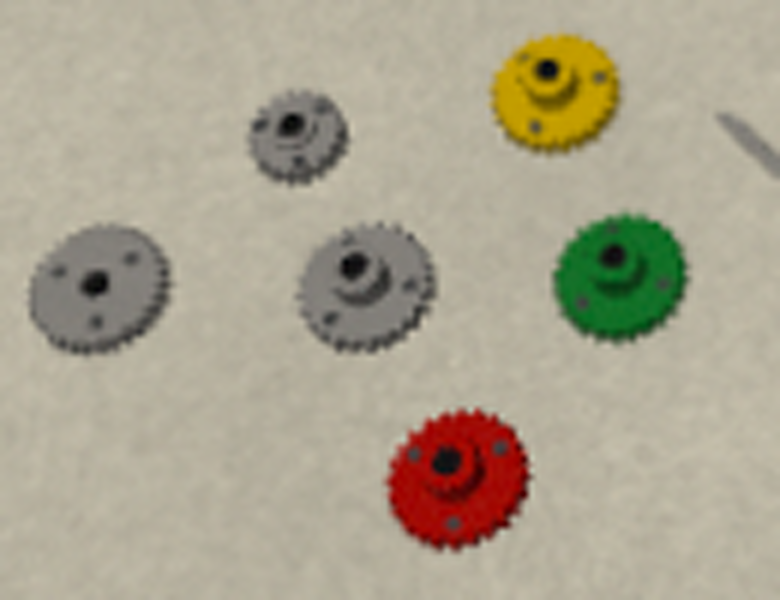

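View pics/c2.png

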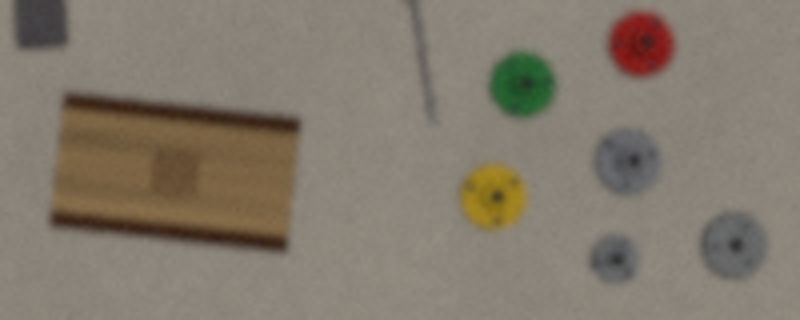

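View pics/c3.png

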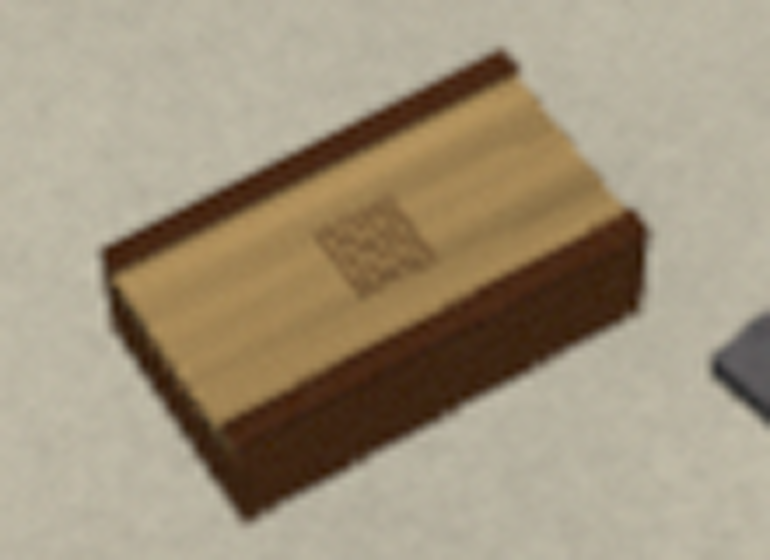

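The measurements of both views agree. The hub gear is at (0.551,-0.2985), and of the three grey ones it is the only one with a tall hub. The other candidates are ruled out: flat at scene px (106,283), small stub at (139,257), and coloured ones at (182,250), (193,281) and (166,314). The case centre is (0.548,0.047) with yaw about -7.2°. I'll approach the case's left end with the fingers shut.

send_rows(rows=[40, -34, 0, 0, 0, 1.22, 0, 40, -34, 0, 0, 0, 1.22, 0, 40, -34, 0, 0, 0, 1.22, 0, 40, -34, 0, 0, 0, 1.22, 0, 40, -34, 0, 0, 0, 1.22, 0, 40, -34, 0, 0, 0, 1.22, 0, 40, -34, 0, 0, 0, 1.22, 0, 40, -34, 0, 0, 0, 1.22, 0])

```text
time: 1.25
tool_pos: [0.4814, 0.2529, 0.2055]
ee_rot: [3.142, -0.0, 1.446]
wrist_force: [-0.0, 0.8, -0.1]
width: 0.0174
```

send_rows(rows=[20, -24, 0, 0, 0, 0, 0, 20, -24, 0, 0, 0, 0, 0, 20, -24, 0, 0, 0, 0, 0, 20, -24, 0, 0, 0, 0, 0, 0, -24, 0, 0, 0, 0, 0, 0, -20, 0, 0, 0, 0, 0, 0, 0, 0, 0, 0, 0, 0, 0, 0, 0, 0, 0, 0, 0])

```text
time: 2.25
tool_pos: [0.5602, 0.1147, 0.2056]
ee_rot: [3.142, -0.001, 1.446]
wrist_force: [-0.0, -0.3, -0.0]
width: 0.0006
```

```bash
python3 - <<'E'
from h import *
o=get_obs();print(o["time"],o["tool_pos"],o["ee_rot"],o["width"],o["wrist_force"])
w=snapshot("wrist");im=w["color"].copy()
c=np.array([.5477,.0475,0]);a=np.radians(-7.25);ex=np.array([np.cos(a),np.sin(a),0]);ey=np.array([-np.sin(a),np.cos(a),0])
for sx in(-1,1):
  for sy in(-1,1):
    p=proj(w,c+ex*.05*sx+ey*.088*sy+[0,0,.055],o)[0];print(p);cv2.circle(im,(int(p[0]),int(p[1])),3,(255,0,0),-1)
crop(im,0,0,560,420,1.4,"pics/w1.png")
E
```

```text
2.25 [0.56015547 0.11472701 0.20563304] [ 3.14150504e+00 -7.42312894e-04  1.44577771e+00] 0.0005573531475324373 [-0.00252198 -0.30643599 -0.03968062]
[108.47619149 137.12593987]
[300.09437646 136.67976163]
[119.0086522  240.77678086]
[298.50958676 241.27727187]
```

View pics/w1.png

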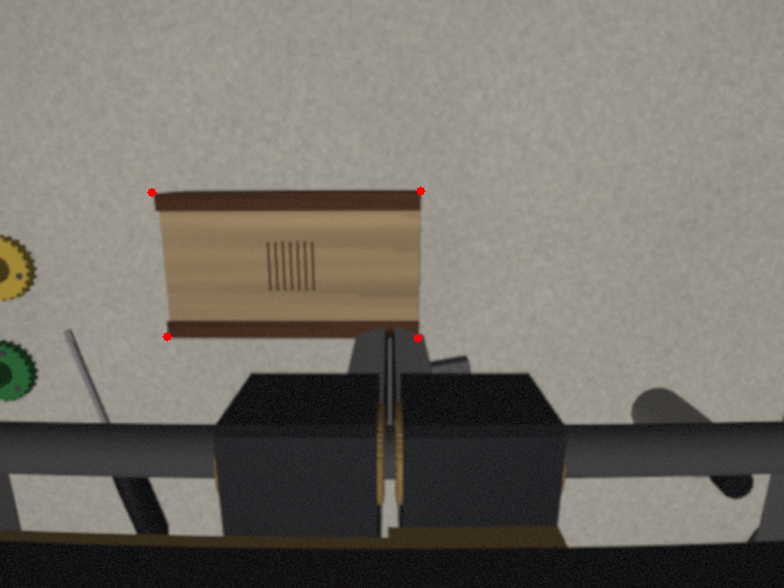

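The wrist view shows the projected case corners (red) landing on the real ones, for example at (421,191) and (418,337), to within about 2 mm. Next: lower the shut fingers just beyond the +y end, to z≈43 mm.

send_rows(rows=[2, 32, 0, 0, 0, 0, 0, 2, 32, 0, 0, 0, 0, 0, 0, 0, -40, 0, 0, 0, 0, 0, 0, -40, 0, 0, 0, 0, 0, 0, -40, 0, 0, 0, 0, 0, 0, -32, 0, 0, 0, 0, 0, 0, -10, 0, 0, 0, 0, 0, 0, 0, 0, 0, 0, 0])

```text
time: 3.3
tool_pos: [0.5641, 0.1787, 0.0435]
ee_rot: [-3.141, -0.0, 1.446]
wrist_force: [0.8, 0.5, -1.0]
width: 0.0006
```

send_rows(rows=[-1.3, -10, 0, 0, 0, 0, 0, -1.0, -8, 0, 0, 0, 0, 0, -0.3, -2, 0, 0, 0, 0, 0, -0.3, -2, 0, 0, 0, 0, 0, -0.3, -2, 0, 0, 0, 0, 0, -0.3, -2, 0, 0, 0, 0, 0, 0, 0, 0, 0, 0, 0, 0, 0, 0, 0, 0, 0, 0, 0])

```text
time: 4.3
tool_pos: [0.5608, 0.1522, 0.0434]
ee_rot: [-3.141, -0.0, 1.445]
wrist_force: [-0.2, 0.8, -0.7]
width: 0.0005
```

send_rows(rows=[-0.1, -1, 0, 0, 0, 0, 0, -0.1, -1, 0, 0, 0, 0, 0, -0.1, -1, 0, 0, 0, 0, 0, -0.1, -1, 0, 0, 0, 0, 0, -0.1, -1, 0, 0, 0, 0, 0, -0.1, -1, 0, 0, 0, 0, 0, 0, 0, 0, 0, 0, 0, 0, 0, 0, 0, 0, 0, 0, 0])

```text
time: 5.3
tool_pos: [0.5602, 0.1461, 0.0435]
ee_rot: [3.142, -0.0, 1.445]
wrist_force: [0.4, -0.7, 0.2]
width: 0.0008
```

send_rows(rows=[-0.1, -1, 0, 0, 0, 0, 0, -0.1, -1, 0, 0, 0, 0, 0, -0.1, -1, 0, 0, 0, 0, 0, -0.1, -1, 0, 0, 0, 0, 0, 0, 0, 0, 0, 0, 0, 0, 0, 0, 0, 0, 0, 0, 0, 0, 0, 0, 0, 0, 0, 0, 0, 0, 0, 0, 0, 0, 0])

```text
time: 6.3
tool_pos: [0.5599, 0.1424, 0.0437]
ee_rot: [3.141, -0.001, 1.445]
wrist_force: [0.6, 4.3, 1.3]
width: 0.0003
```

```bash
python3 - <<'E'
from h import *
o=get_obs();print(o["tool_pos"],o["wrist_force"])
s=snapshot("scene");w=snapshot("wrist")
crop(s["color"],210,160,320,240,7,"pics/s2.png")
crop(w["color"],0,0,560,420,1.4,"pics/w2.png")
E
```

```text
[0.55992809 0.14242617 0.04367723] [0.63966824 4.28400338 1.25988581]
```

View pics/w2.png

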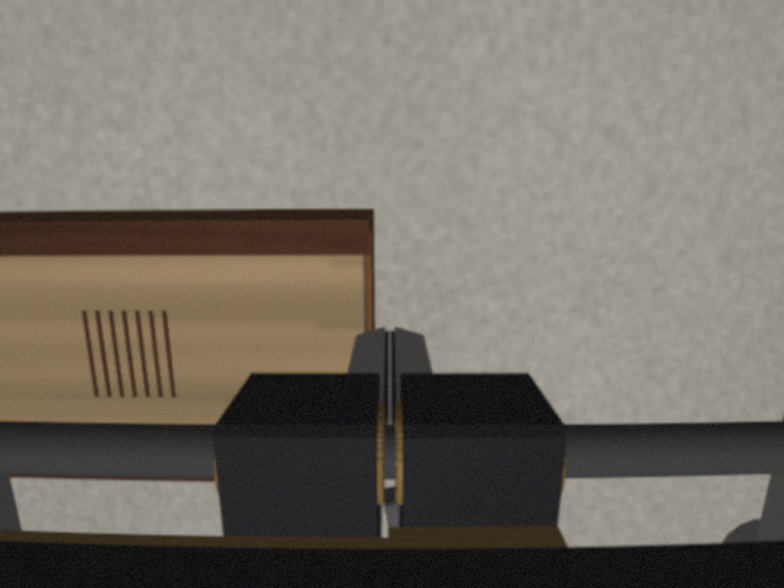

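View pics/s2.png

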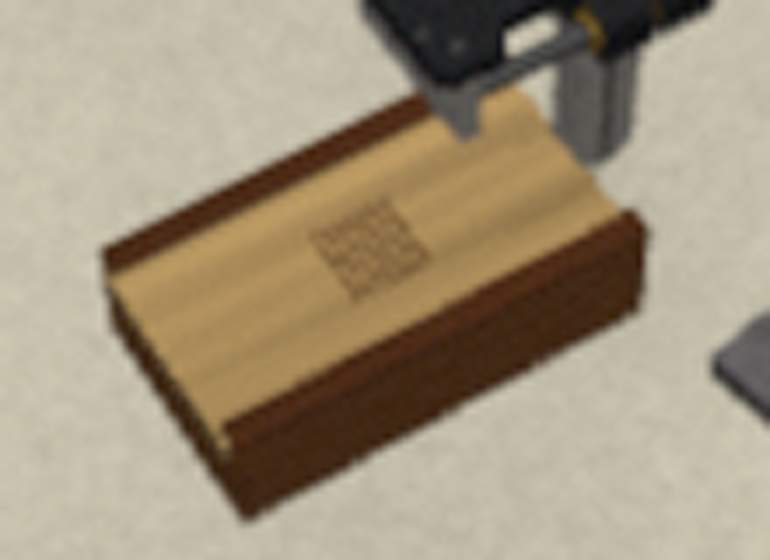

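The wrist view shows the cover's end edge at column ~364 against the case's end at 373, so it has slid in about 2-3 mm under about 4 N. That is around the limit of the play, so I'll go on gently.

send_rows(rows=[-0.1, -1, 0, 0, 0, 0, 0, -0.1, -1, 0, 0, 0, 0, 0, 0, 0, 0, 0, 0, 0, 0, 0, 0, 0, 0, 0, 0, 0, 0, 0, 0, 0, 0, 0, 0, 0, 0, 0, 0, 0, 0, 0, 0, 0, 0, 0, 0, 0, 0, 0, 0, 0, 0, 0, 0, 0])

```text
time: 7.4
tool_pos: [0.5599, 0.1421, 0.0439]
ee_rot: [3.141, -0.004, 1.446]
wrist_force: [0.8, 7.5, 1.8]
width: 0.0006
```

send_rows(rows=[-0.1, -1, 0, 0, 0, 0, 0, -0.1, -1, 0, 0, 0, 0, 0, -0.1, -1, 0, 0, 0, 0, 0, 0, 0, 0, 0, 0, 0, 0, 0, 0, 0, 0, 0, 0, 0, 0, 0, 0, 0, 0, 0, 0, 0, 0, 0, 0, 0, 0, 0, 0, 0, 0, 0, 0, 0, 0])

```text
time: 8.4
tool_pos: [0.56, 0.1413, 0.0444]
ee_rot: [3.14, -0.008, 1.446]
wrist_force: [0.5, 13.5, 2.1]
width: 0.0004
```

The cover has stopped dead at 13 N, so it opens towards +y. I'll go round to the -y end.

send_rows(rows=[1, 15, 0, 0, 0, 0, 0, 0, 0, 45, 0, 0, 0, 0, -7.5, -57, 0, 0, 0, 0, 0, -7.5, -57, 0, 0, 0, 0, 0, -7.5, -57, 0, 0, 0, 0, 0, -7.5, -57, 0, 0, 0, 0, 0, 0, 0, -45, 0, 0, 0, 0, 0, 0, 0, 0, 0, 0, 0])

```text
time: 9.4
tool_pos: [0.5263, -0.0766, 0.0394]
ee_rot: [-3.131, 0.001, 1.443]
wrist_force: [0.4, 0.8, -0.8]
width: 0.0003
```

send_rows(rows=[1.3, 10, 0, 0, 0, 0, 0, 1.2, 9, 0, 0, 0, 0, 0, 0.3, 2, 0, 0, 0, 0, 0, 0.3, 2, 0, 0, 0, 0, 0, 0.3, 2, 0, 0, 0, 0, 0, 0.3, 2, 0, 0, 0, 0, 0, 0, 0, 0, 0, 0, 0, 0, 0, 0, 0, 0, 0, 0, 0])

```text
time: 10.4
tool_pos: [0.534, -0.0495, 0.0436]
ee_rot: [3.141, 0.001, 1.445]
wrist_force: [-0.7, -3.0, -0.1]
width: 0.0005
```

send_rows(rows=[0.13, 1, 0, 0, 0, 0, 0, 0.13, 1, 0, 0, 0, 0, 0, 0.13, 1, 0, 0, 0, 0, 0, 0.13, 1, 0, 0, 0, 0, 0, 0.13, 1, 0, 0, 0, 0, 0, 0.13, 1, 0, 0, 0, 0, 0, 0, 0, 0, 0, 0, 0, 0, 0, 0, 0, 0, 0, 0, 0])

```text
time: 11.4
tool_pos: [0.5349, -0.0427, 0.0435]
ee_rot: [3.141, -0.0, 1.445]
wrist_force: [0.4, -2.4, 1.6]
width: 0.0005
```

It moves freely at about 2-3 N. Opening on to about 95 mm.

send_rows(rows=[0.8, 6, 0, 0, 0, 0, 0, 1.5, 12, 0, 0, 0, 0, 0, 1.5, 12, 0, 0, 0, 0, 0, 1.6, 13, 0, 0, 0, 0, 0, 1.6, 13, 0, 0, 0, 0, 0, 1.6, 13, 0, 0, 0, 0, 0, 1.6, 13, 0, 0, 0, 0, 0, 1.5, 12, 0, 0, 0, 0, 0])

```text
time: 12.4
tool_pos: [0.5467, 0.0521, 0.0436]
ee_rot: [3.141, -0.0, 1.446]
wrist_force: [0.2, -3.8, 1.8]
width: 0.0002
```

```bash
python3 - <<'E'
from h import *
o=get_obs();print(o["tool_pos"],o["wrist_force"])
s=snapshot("scene");w=snapshot("wrist")
crop(s["color"],200,130,340,240,5.6,"pics/s3.png")
crop(w["color"],0,0,560,420,1.4,"pics/w3.png")
E
```

```text
[0.54667836 0.05205438 0.04355285] [ 0.18308151 -3.79274376  1.81140614]
```

View pics/w3.png

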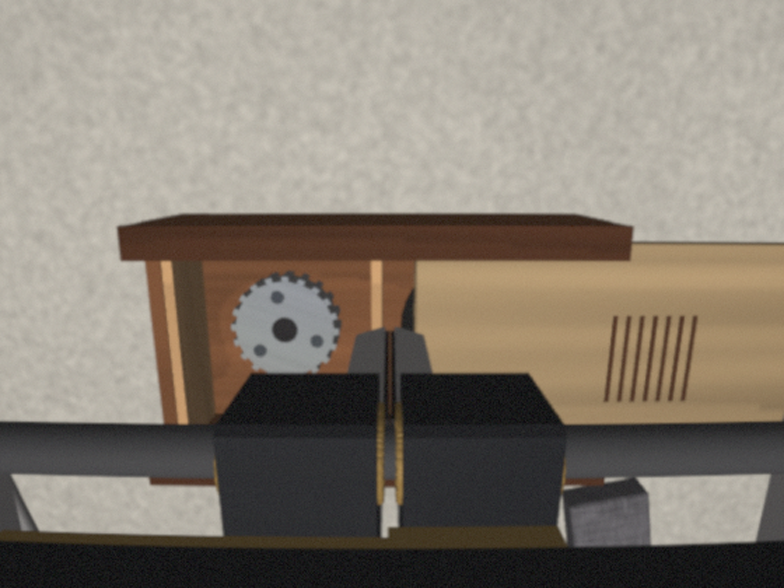

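View pics/s3.png

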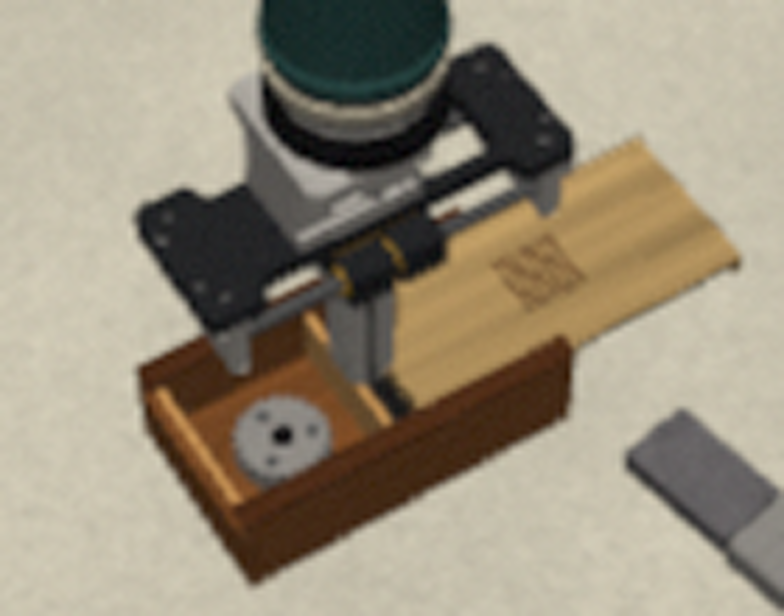

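The wrist view shows the stored gear in the bared compartment (285,328) and the black pad's edge just visible at (408,305). So the free compartment is the +y one, and I'll open on to about 160 mm.

send_rows(rows=[1.5, 12, 0, 0, 0, 0, 0, 1.5, 12, 0, 0, 0, 0, 0, 1.5, 12, 0, 0, 0, 0, 0, 1.2, 9, 0, 0, 0, 0, 0, 0.8, 6, 0, 0, 0, 0, 0, 0.5, 4, 0, 0, 0, 0, 0, 0.4, 3, 0, 0, 0, 0, 0, 0, 0, 0, 0, 0, 0, 0])

```text
time: 13.5
tool_pos: [0.5537, 0.1096, 0.0434]
ee_rot: [-3.141, -0.001, 1.445]
wrist_force: [-1.7, -0.8, -0.1]
width: 0.0006
```

send_rows(rows=[0.13, 1, 0, 0, 0, 0, 0, 0.13, 1, 0, 0, 0, 0, 0, 0.13, 1, 0, 0, 0, 0, 0, 0, 0, 0, 0, 0, 0, 0, -0.6, -5, 0, 0, 0, 0, 0, 0, 0, 40, 0, 0, 0, 0.3, 0, 0, 60, 0, 0, 0, 0.55, 0, 0, 60, 0, 0, 0, 0.55])

```text
time: 14.5
tool_pos: [0.5536, 0.1081, 0.205]
ee_rot: [3.142, -0.002, 1.446]
wrist_force: [1.2, -0.1, 0.1]
width: 0.0269
```

```bash
python3 - <<'E'
from h import *
o=get_obs();print(o["time"],o["tool_pos"],o["wrist_force"],o["width"])
t=snapshot("top");s=snapshot("scene");w=snapshot("wrist")
crop(s["color"],200,130,340,240,5.6,"pics/s4.png")
crop(w["color"],0,0,560,420,1.4,"pics/w4.png")
E
```

```text
14.5 [0.55364688 0.10810864 0.20498269] [ 1.1847471  -0.07789187  0.13895979] 0.026890945786536273
```

View pics/w4.png

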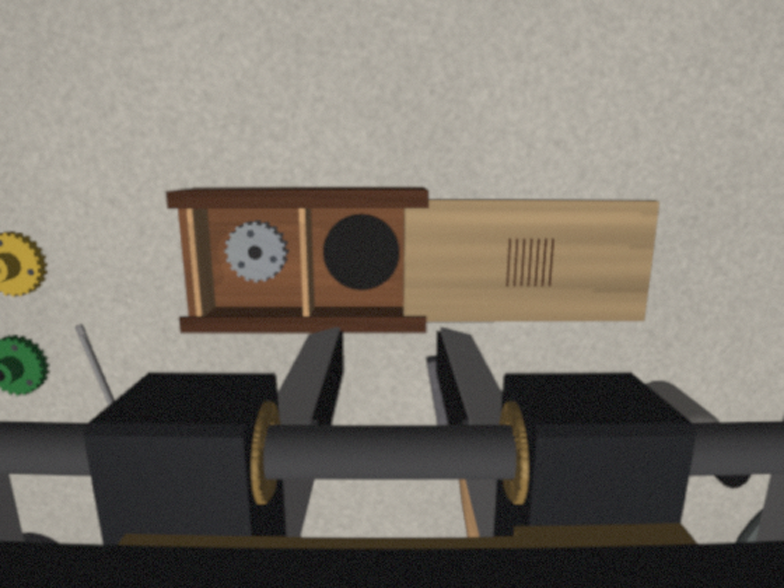

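View pics/s4.png

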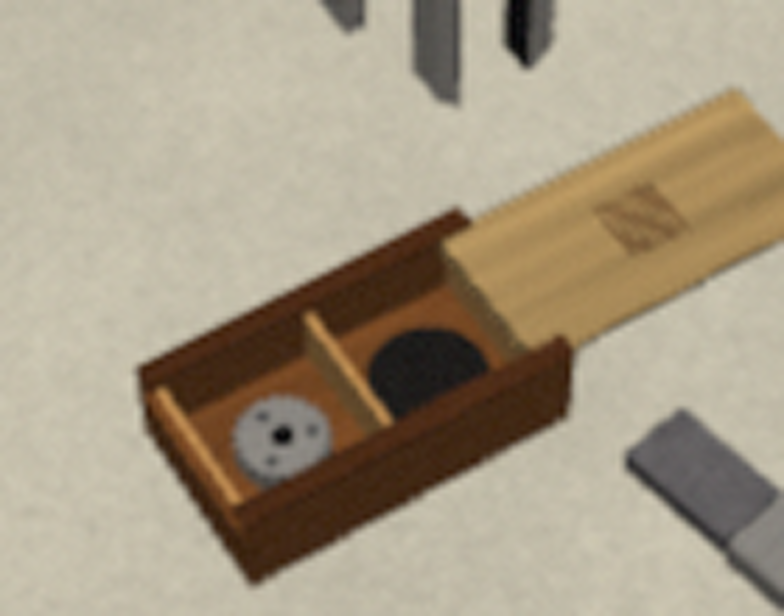

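Wrist view: both compartments are bared and the pad is fully visible, centred at about (361,252). I'll measure the pad, and the gear from the wrist once I'm nearer.

```bash
cat > pad.py <<'E'
from h import *
im=cv2.imread("pics/w4.png");w=snapshot("wrist")
g=im.max(2);m=(g<50).astype(np.uint8);m[:, :310]=0;m[:,403:]=0;m[:205]=0;m[300:]=0
c=max(cv2.findContours(m,0,1)[0],key=cv2.contourArea);e=cv2.fitEllipse(c);print(e)
o=dict(tool_pos=np.array([0.55364688,0.10810864,0.20498269]),ee_rot=np.array([3.142,-.002,1.446]))
P=(np.array(e[0])+.5)/1.4-.5
print(ray(w,P,.009,o), "case est",np.array([.5478,.0485])+.04*np.array([.126,.992]))
E
python3 pad.py
```

```text
((360.89306640625, 251.50022888183594), (72.48893737792969, 73.23440551757812), 130.3022003173828)
[[0.54335024 0.08760878 0.009     ]] case est [0.55284 0.08818]
```

send_rows(rows=[0, -45, 0, 0, 0, 0, 0.55, 0, -50, 0, 0, 0, 0, 0.55, 0, -50, 0, 0, 0, 0, 0.55, 0, -50, 0, 0, 0, 0, 0.55, 0, -50, 0, 0, 0, 0, 0.55, 0, -50, 0, 0, 0, 0, 0.55, 0, -50, 0, 0, 0, 0, 0.55, 0, -40, 0, 0, 0, 0, 0.55])

```text
time: 15.7
tool_pos: [0.5528, -0.2789, 0.2001]
ee_rot: [-3.138, -0.003, 1.445]
wrist_force: [0.2, -1.0, -0.2]
width: 0.0517
```

send_rows(rows=[0, -22, 0, 0, 0, 0, 0.55, 0, 0, -25, 0, 0, 0, 0.55, 0, 0, -40, 0, 0, 0, 0.55, 0, 0, -20, 0, 0, 0, 0.55, 0, 0, 0, 0, 0, 0, 0.55, 0, 0, 0, 0, 0, 0, 0.55, 0, 0, 0, 0, 0, 0, 0.55, 0, 0, 0, 0, 0, 0, 0.55])

```text
time: 16.7
tool_pos: [0.5543, -0.3001, 0.1198]
ee_rot: [3.14, 0.001, 1.445]
wrist_force: [0.4, -0.1, 0.5]
width: 0.0518
```

```bash
python3 - <<'E'
from h import *
o=get_obs();print(o["time"],o["tool_pos"],o["ee_rot"],o["width"])
w=snapshot("wrist")
crop(w["color"],0,0,560,420,1.4,"pics/w5.png")
print(proj(w,[.551,-.2985,.026],o)*1.4)
E
```

```text
16.7 [ 0.55428447 -0.30010889  0.11981521] [3.13954663e+00 8.01461445e-04 1.44546819e+00] 0.05183272790238276
[[392.24992516 285.76112754]]
```

View pics/w5.png

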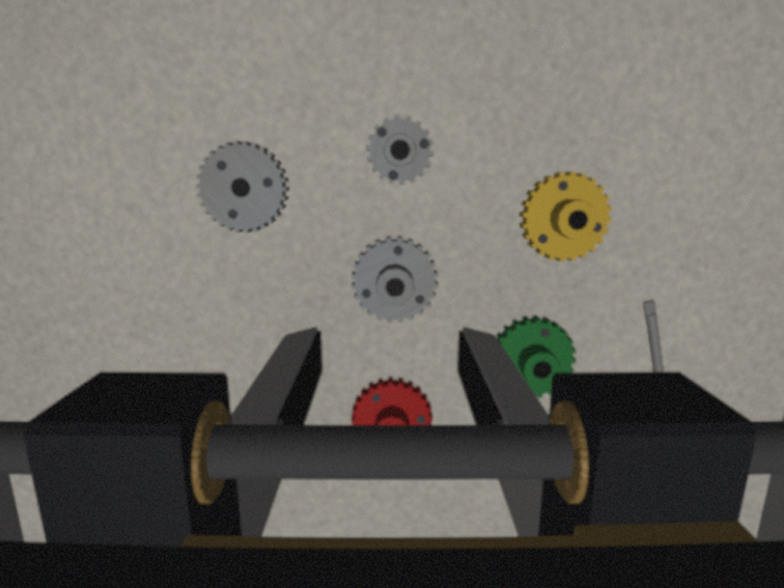

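The wrist view has the hub's top at (395,287), predicted (392,286), so the grey tall-hub gear is confirmed at about (0.5512,-0.297). Small grey at (400,150), flat at (240,187), and the coloured ones are clear of the fingers. I'll descend in two steps.

send_rows(rows=[-3, 3, -20, 0, 0, 0, 0.55, 0, 0, -30, 0, 0, 0, 0.55, 0, 0, -26, 0, 0, 0, 0.55, 0, 0, -12, 0, 0, 0, 0.55, 0, 0, -8, 0, 0, 0, 0.55, 0, 0, -6, 0, 0, 0, 0.55, 0, 0, -5, 0, 0, 0, 0.55, 0, 0, 0, 0, 0, 0, 0.55])

```text
time: 17.75
tool_pos: [0.5507, -0.2969, 0.0115]
ee_rot: [-3.142, -0.0, 1.445]
wrist_force: [-0.5, -0.8, -0.5]
width: 0.0515
```

```bash
python3 - <<'E'
from h import *
o=get_obs();print(o["time"],o["tool_pos"],o["ee_rot"],o["width"],o["wrist_force"])
w=snapshot("wrist")
crop(w["color"],0,0,560,420,1.4,"pics/w6.png")
E
```

```text
17.75 [ 0.5507121  -0.29687251  0.01150472] [-3.14157724e+00 -8.52402686e-05  1.44535962e+00] 0.05146721594241384 [-0.54241439 -0.80758357 -0.54145033]
```

View pics/w6.png

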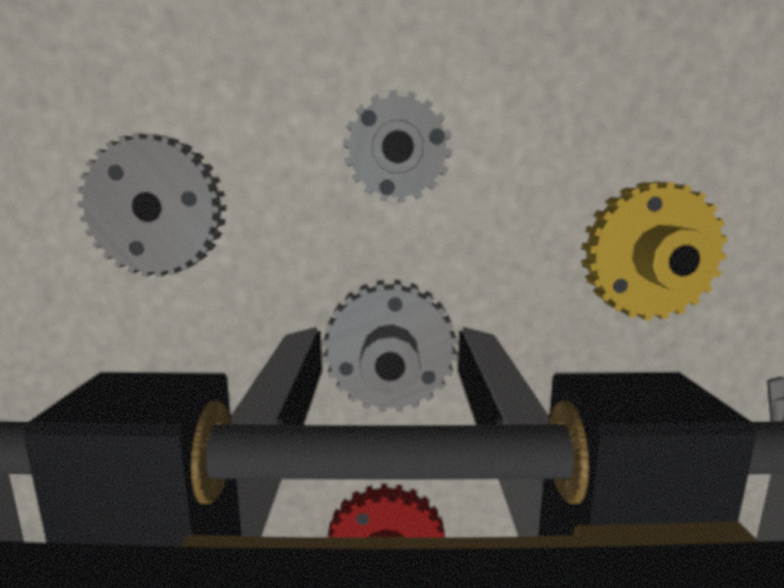

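Wrist view: the hub is centred between the fingers at column 390, and the tips are just above the gear's face. I'll grip and lift.

send_rows(rows=[-1, 0, 0, 0, 0, 0, 0.1, 0, 0, 0, 0, 0, 0, 0.1, 0, 0, 0, 0, 0, 0, 0.1, 0, 0, 0, 0, 0, 0, 0.1, 0, 0, 0, 0, 0, 0, 0.1, 0, 0, 0, 0, 0, 0, 0.1, 0, 0, 0, 0, 0, 0, 0.1, 0, 0, 0, 0, 0, 0, 0.1])

```text
time: 18.8
tool_pos: [0.5498, -0.2969, 0.0117]
ee_rot: [3.141, -0.0, 1.445]
wrist_force: [-0.3, 0.7, 1.2]
width: 0.0211
```

send_rows(rows=[0, 0, 5, 0, 0, 0, 0, 0, 0, 10, 0, 0, 0, 0, 0, 0, 20, 0, 0, 0, 0, 0, 0, 30, 0, 0, 0, 0, 0, 0, 30, 0, 0, 0, 0, 0, 0, 20, 0, 0, 0, 0, 0, 0, 0, 0, 0, 0, 0, 0, 0, 0, 0, 0, 0, 0])

```text
time: 19.8
tool_pos: [0.5494, -0.2967, 0.1262]
ee_rot: [-3.141, -0.0, 1.445]
wrist_force: [-0.1, -0.6, -2.2]
width: 0.0212
```

```bash
python3 - <<'E'
from h import *
o=get_obs();print(o["time"],o["tool_pos"],o["ee_rot"],o["width"],o["wrist_force"])
w=snapshot("wrist")
crop(w["color"],0,0,560,420,1.4,"pics/w7.png")
E
```

```text
19.8 [ 0.54939626 -0.29666043  0.12615967] [-3.14096801e+00 -4.23108369e-04  1.44534921e+00] 0.021237041473643102 [-0.09787328 -0.6343865  -2.17629795]
```

View pics/w7.png

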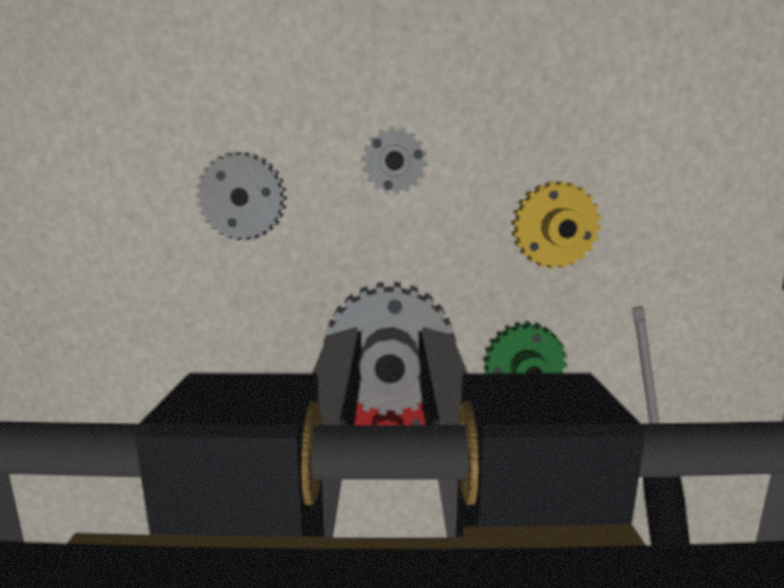

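The gear is held (width 21 mm, about 2 N weight). I'll carry it over the pad, staying high.

send_rows(rows=[0.5, 30, 5, 0, 0, 0, 0, 0.5, 55, 0, 0, 0, 0, 0, 0.5, 55, 0, 0, 0, 0, 0, 0.5, 55, 0, 0, 0, 0, 0, 0.5, 55, 0, 0, 0, 0, 0, 0.5, 55, 0, 0, 0, 0, 0, 0.5, 55, 0, 0, 0, 0, 0, 0, 25, 0, 0, 0, 0, 0])

```text
time: 20.85
tool_pos: [0.552, 0.091, 0.13]
ee_rot: [-3.139, -0.0, 1.448]
wrist_force: [-0.1, -0.1, -1.2]
width: 0.0212
```

send_rows(rows=[0, 0, 0, 0, 0, 0, 0, 0, 0, 0, 0, 0, 0, 0, 0, 0, -10, 0, 0, 0, 0, 0, 0, -15, 0, 0, 0, 0, 0, 0, -10, 0, 0, 0, 0, 0, 0, 0, 0, 0, 0, 0, 0, 0, 0, 0, 0, 0, 0, 0, 0, 0, 0, 0, 0, 0])

```text
time: 21.85
tool_pos: [0.5537, 0.0882, 0.0972]
ee_rot: [3.14, -0.0, 1.445]
wrist_force: [0.5, -1.1, -1.4]
width: 0.0211
```

```bash
python3 - <<'E'
from h import *
o=get_obs();print(o["time"],o["tool_pos"],o["ee_rot"],o["width"],o["wrist_force"])
w=snapshot("wrist");im=w["color"].copy()
c=np.array([.5478,.0485,0]);a=np.radians(-7.25);ex=np.array([np.cos(a),np.sin(a),0]);ey=np.array([-np.sin(a),np.cos(a),0])
for sx in(-1,1):
  for sy in(-1,1):
    p=proj(w,c+ex*.05*sx+ey*.088*sy+[0,0,.055],o)[0];cv2.circle(im,(int(p[0]),int(p[1])),2,(255,0,0),-1)
th=np.linspace(0,6.28,60)
for q in np.c_[.03*np.cos(th),.03*np.sin(th),0*th]:
    p=proj(w,c+ey*.04+q+[0,0,.009],o)[0];cv2.circle(im,(int(p[0]),int(p[1])),1,(0,255,0),-1)
crop(im,0,0,560,420,1.4,"pics/w8.png")
E
```

```text
21.85 [0.55367073 0.08819798 0.09720906] [ 3.14024743e+00 -3.55295248e-04  1.44540007e+00] 0.02109990511806198 [ 0.52613439 -1.14353467 -1.40646731]
```

View pics/w8.png

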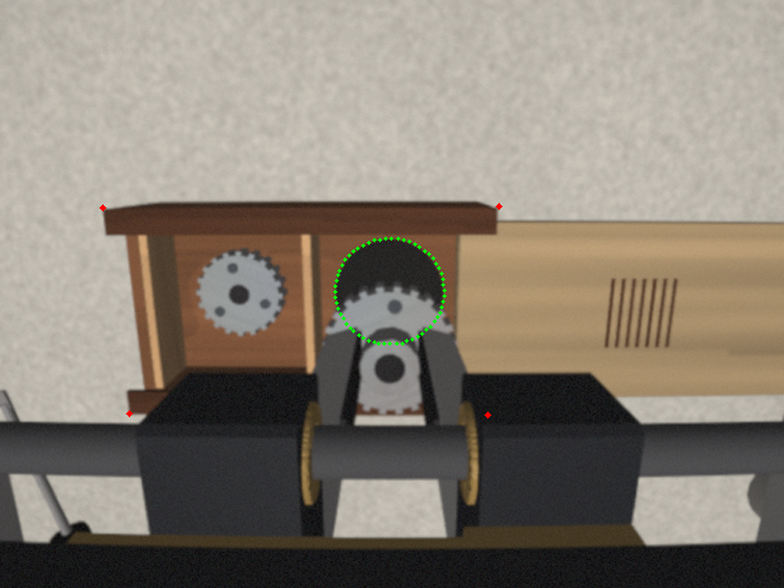

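```bash
python3 - <<'E'
from h import *
s=snapshot("scene")
a=np.radians(-7.25);ex=np.array([np.cos(a),np.sin(a),0]);ey=np.array([-np.sin(a),np.cos(a),0])
tcp=np.array([.5467,.0521,.0436])
for uv in[(235/5.6+200,372/5.6+130),(545/5.6+200,212/5.6+130)]:
  for z in(.06,.08,.1,.12,.14):
    d=ray(s,uv,z)[0]-tcp;print(np.round(uv),z,"along x",d@ex,"along y",d@ey,"above tcp",d[2])
E
```

```text
[242. 196.] 0.06 along x -0.017561204714027886 along y -0.05637102638128865 above tcp 0.016399999999999942
[242. 196.] 0.08 along x -0.005150964132040029 along y -0.0621490943144085 above tcp 0.03639999999999996
[242. 196.] 0.1 along x 0.0072592764499480504 along y -0.06792716224752833 above tcp 0.05640000000000009
[242. 196.] 0.12 along x 0.0196695170319359 along y -0.07370523018064813 above tcp 0.0764
[242. 196.] 0.14 along x 0.03207975761392375 along y -0.07948329811376792 above tcp 0.09640000000000001
[297. 168.] 0.06 along x -0.019319696452967897 along y 0.11391827592836073 above tcp 0.016400000000000053
[297. 168.] 0.08 along x -0.006869329771832235 along y 0.10425446586921429 above tcp 0.03639999999999996
[297. 168.] 0.1 along x 0.005581036909303307 along y 0.0945906558100679 above tcp 0.05639999999999998
[297. 168.] 0.12 along x 0.018031403590438977 along y 0.0849268457509214 above tcp 0.0764
[297. 168.] 0.14 along x 0.03048177027157452 along y 0.075263035691775 above tcp 0.09640000000000001
```

The projected pad circle lies on the visible pad, and the gear is centred over it. I'll lower it.

send_rows(rows=[-0.7, 0, -20, 0, 0, 0, 0, 0, 0, -20, 0, 0, 0, 0, 0, 0, -14, 0, 0, 0, 0, 0, 0, -9, 0, 0, 0, 0, 0, 0, -6, 0, 0, 0, 0, 0, 0, -4, 0, 0, 0, 0, 0, 0, 0, 0, 0, 0, 0, 0, 0, 0, 0, 0, 0, 0])

```text
time: 22.95
tool_pos: [0.5529, 0.0881, 0.024]
ee_rot: [3.141, -0.0, 1.445]
wrist_force: [0.6, -0.0, -2.1]
width: 0.021
```

send_rows(rows=[0, 0, -1, 0, 0, 0, 0, 0, 0, -1, 0, 0, 0, 0, 0, 0, -0.7, 0, 0, 0, 0, 0, 0, 0, 0, 0, 0, 0, 0, 0, 0, 0, 0, 0, 0, 0, 0, 0, 0, 0, 0, 0, 0, 0, 0, 0, 0, 0, 0, 0, 0, 0, 0, 0, 0, 0])

```text
time: 23.95
tool_pos: [0.5525, 0.0881, 0.0208]
ee_rot: [-3.142, -0.0, 1.445]
wrist_force: [-0.2, -0.6, -3.0]
width: 0.0214
```

send_rows(rows=[0, 0, -0.5, 0, 0, 0, 0, 0, 0, -0.5, 0, 0, 0, 0, 0, 0, -0.5, 0, 0, 0, 0, 0, 0, 0, 0, 0, 0, 0, 0, 0, 0, 0, 0, 0, 0, 0, 0, 0, 0, 0, 0, 0, 0, 0, 0, 0, 0, 0, 0, 0, 0, 0, 0, 0, 0, 0])

```text
time: 24.95
tool_pos: [0.5527, 0.0881, 0.0206]
ee_rot: [3.141, -0.0, 1.445]
wrist_force: [-3.2, -0.3, 6.0]
width: 0.0209
```

The gear is seated on the pad (wrist force now +6 N). I'll open a little and raise straight up.

send_rows(rows=[0, 0, 0.5, 0, 0, 0, 0.36, 0, 0, 0, 0, 0, 0, 0.36, 0, 0, 0, 0, 0, 0, 0.36, 0, 0, 0, 0, 0, 0, 0.36, 0, 0, 0, 0, 0, 0, 0.36, 0, 0, 0, 0, 0, 0, 0.36, 0, 0, 0, 0, 0, 0, 0.36, 0, 0, 0, 0, 0, 0, 0.36])

```text
time: 25.95
tool_pos: [0.5525, 0.0881, 0.0198]
ee_rot: [-3.142, -0.0, 1.445]
wrist_force: [0.9, 0.2, -0.3]
width: 0.0336
```

send_rows(rows=[0, 0, 5, 0, 0, 0, 0.36, 0, 0, 10, 0, 0, 0, 0.36, 0, 0, 20, 0, 0, 0, 0.36, 0, 0, 30, 0, 0, 0, 0.36, 0, 0, 30, 0, 0, 0, 0.2, 0, 0, 20, 0, 0, 0, 0, 0, 0, 0, 0, 0, 0, 0, 0, 0, 0, 0, 0, 0, 0])

```text
time: 26.95
tool_pos: [0.5521, 0.0881, 0.1342]
ee_rot: [-3.141, 0.0, 1.445]
wrist_force: [-0.4, 0.1, -0.0]
width: 0.0011
```

```bash
python3 - <<'E'
from h import *
o=get_obs();print(o["time"],o["tool_pos"],o["ee_rot"],o["width"],o["wrist_force"])
w=snapshot("wrist");s=snapshot("scene")
crop(w["color"],0,0,560,420,1.4,"pics/w9.png")
crop(s["color"],200,130,340,240,5.6,"pics/s9.png")
E
```

```text
26.95 [0.55207581 0.08812225 0.1341674 ] [-3.14065576e+00  5.77153902e-05  1.44533811e+00] 0.0011436996010786233 [-0.35674196  0.07824225 -0.04699977]
```

View pics/w9.png

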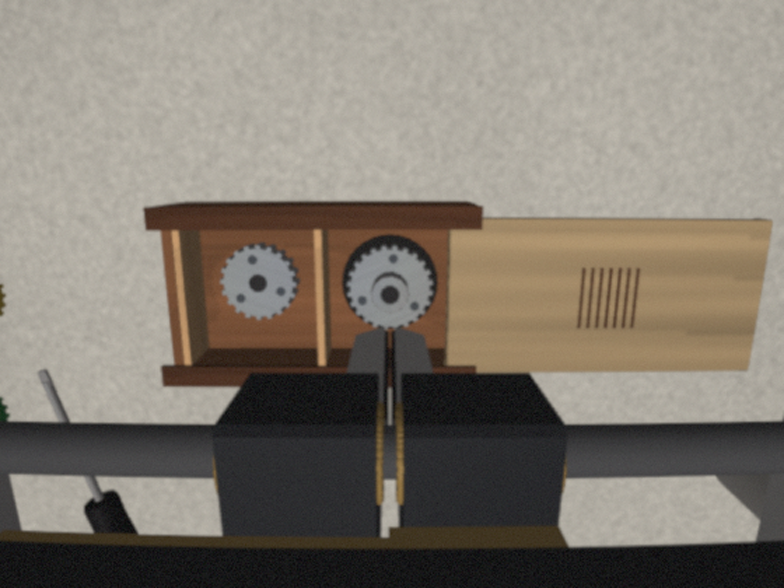

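View pics/s9.png

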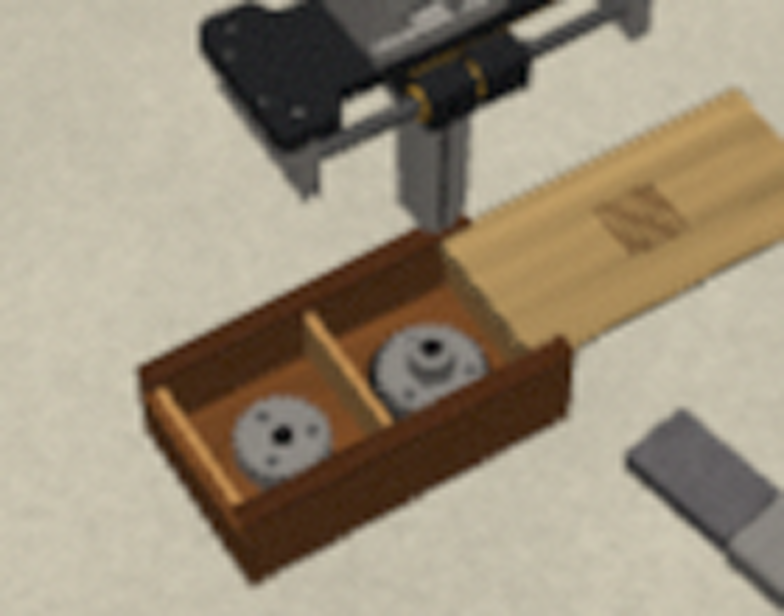

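Wrist view: the gear lies flat on the pad at (390,290), within about 2 mm of centre, and the stored gear is unmoved. Next I'll go beyond the cover's +y end to push it shut.

send_rows(rows=[6.3, 48.6, 0, 0, 0, 0, 0, 6.3, 48.6, 0, 0, 0, 0, 0, 6.3, 48.6, 0, 0, 0, 0, 0, 6.3, 48.6, 0, 0, 0, 0, 0, 6.3, 48.6, 0, 0, 0, 0, 0, 0, 0, -40, 0, 0, 0, 0, 0, 0, -35, 0, 0, 0, 0, 0, 0, -15.5, 0, 0, 0, 0])

```text
time: 28.05
tool_pos: [0.5817, 0.3303, 0.0398]
ee_rot: [-3.136, 0.004, 1.446]
wrist_force: [-0.2, 0.2, -0.6]
width: 0.0004
```

send_rows(rows=[0, 0, 0, 0, 0, 0, 0, -1.2, -9, 0, 0, 0, 0, 0, -1.2, -9, 0, 0, 0, 0, 0, -0.6, -5, 0, 0, 0, 0, 0, -0.4, -3, 0, 0, 0, 0, 0, -0.4, -3, 0, 0, 0, 0, 0, -0.4, -3, 0, 0, 0, 0, 0, 0, 0, 0, 0, 0, 0, 0])

```text
time: 29.05
tool_pos: [0.58, 0.2998, 0.0447]
ee_rot: [3.141, -0.002, 1.446]
wrist_force: [0.7, 2.7, 0.9]
width: 0.0001
```

send_rows(rows=[-1, -8, 0, 0, 0, 0, 0, -2, -16, 0, 0, 0, 0, 0, -2.5, -20, 0, 0, 0, 0, 0, -2.5, -20, 0, 0, 0, 0, 0, -2.5, -20, 0, 0, 0, 0, 0, -2.5, -20, 0, 0, 0, 0, 0, -2.3, -18, 0, 0, 0, 0, 0, -1.5, -10, 0, 0, 0, 0, 0])

```text
time: 30.05
tool_pos: [0.5631, 0.1657, 0.0445]
ee_rot: [3.141, -0.0, 1.444]
wrist_force: [1.3, 3.2, 2.5]
width: 0.0005
```

send_rows(rows=[-0.6, -5, 0, 0, 0, 0, 0, -0.6, -5, 0, 0, 0, 0, 0, -0.4, -3, 0, 0, 0, 0, 0, -0.3, -2, 0, 0, 0, 0, 0, -0.3, -2, 0, 0, 0, 0, 0, -0.2, -2, 0, 0, 0, 0, 0, 0, 0, 0, 0, 0, 0, 0, 0, 0, 0, 0, 0, 0, 0])

```text
time: 31.05
tool_pos: [0.5608, 0.1479, 0.0444]
ee_rot: [3.141, 0.0, 1.445]
wrist_force: [2.1, 1.1, 3.9]
width: 0.0001
```

send_rows(rows=[-0.13, -1, 0, 0, 0, 0, 0, -0.13, -1, 0, 0, 0, 0, 0, -0.13, -1, 0, 0, 0, 0, 0, -0.13, -1, 0, 0, 0, 0, 0, -0.13, -1, 0, 0, 0, 0, 0, 0, 0, 0, 0, 0, 0, 0, 0, 0, 0, 0, 0, 0, 0, 0, 0, 0, 0, 0, 0, 0])

```text
time: 32.05
tool_pos: [0.5601, 0.143, 0.0444]
ee_rot: [3.141, 0.0, 1.445]
wrist_force: [2.5, 2.0, 4.4]
width: 0.0007
```

It is within 1 mm of the stop position felt earlier (y=0.1424). I'll back off, rise and look.

send_rows(rows=[1.5, 12, 0, 0, 0, 0, 0, 1.5, 12, 0, 0, 0, 0, 0, 0, 0, 30, 0, 0, 0, 0, 0, 0, 50, 0, 0, 0, 0, 0, 0, 50, 0, 0, 0, 0, 0, 0, 30, 0, 0, 0, 0, 0, 0, 0, 0, 0, 0, 0, 0, 0, 0, 0, 0, 0, 0])

```text
time: 33.05
tool_pos: [0.5618, 0.1673, 0.2017]
ee_rot: [-3.137, 0.001, 1.446]
wrist_force: [-0.4, 0.7, -0.1]
width: 0.0001
```

```bash
python3 - <<'E'
from h import *
o=get_obs();print(o["time"],o["tool_pos"],o["wrist_force"])
w=snapshot("wrist");s=snapshot("scene")
crop(w["color"],0,0,560,420,1.4,"pics/w10.png")
crop(w["color"],60,110,290,250,3.4,"pics/w10c.png")
crop(s["color"],90,140,340,330,3.2,"pics/s10.png")
E
```

```text
33.05 [0.56178751 0.16729449 0.20165665] [-0.44414949  0.70147233 -0.11407926]
```

View pics/w10c.png

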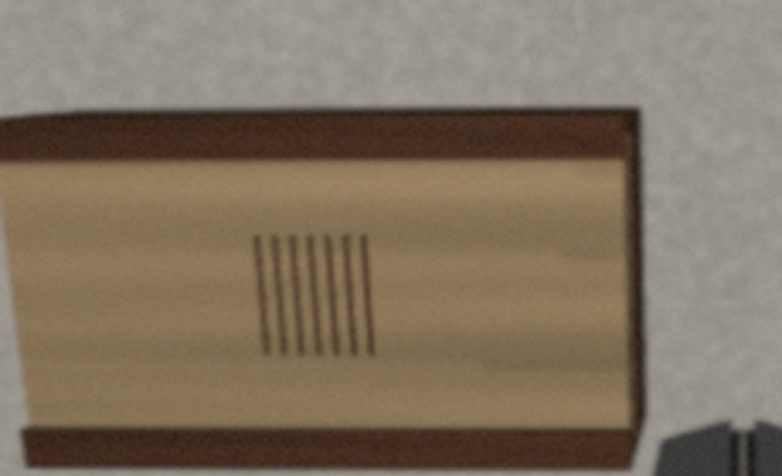

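View pics/s10.png

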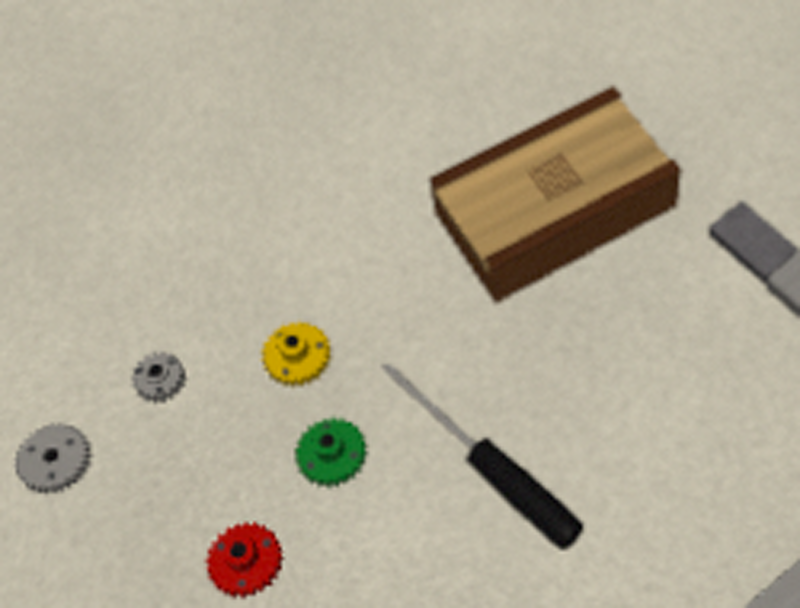

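The wrist view shows the cover's end edge at column ~629 against the case's at ~634, so it is within about 2 mm of flush. The scene view shows the other items in place. Handing in.

```bash
python3 -c "
from bench import *
print(close_job())"
```

```text
the job is handed in; nothing more can be done
None
```

The tall-hub gear is in the case on its rubber pad, and the cover is pushed shut. I handed the job in at about 33 s of the 72 s allowed; it gave no verdict.

- **Finding the opening end:** I pushed gently on the +y end first, and the cover stopped dead at about 13 N. It slid freely towards +y at 2–4 N, so I opened it about 160 mm that way, because the pad is in the +y compartment.
- **Placing the gear:** I gripped the grey gear by its hub and lowered it onto the pad until the wrist force showed contact. I then opened the fingers and rose straight up. The picture before closing showed it flat, hub up, about 2 mm off the pad's centre.
- **Last checks:** After closing, the cover's end is about 1–2 mm inside the case end, against the 4 mm allowed. The fingers stopped within 1 mm of the stop felt earlier. I did not push on to feel the stop again.
- **Other things:** The other loose gears and the screwdriver looked unmoved in the last picture, and the stored gear was in place just before closing. I did not check the bobbin, the oil bottle or all of the brush again at the end. The arm is clear above the case and touches nothing.
- **A check that disagreed:** One pad measurement was 9 mm off in x, most likely because I took the picture before the arm had settled. A still view matched the pad to the case estimate, and I used that.

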